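# Stopper a freeze-dried vial on the arbor press: three clicks, then hold

## Task

One of the three glass vials on the steel tray still has its bare grey stopper standing proud (the other two are sealed with metal caps): take it with a light grip, stand it in the round pocket of the press slide, let go of it and push the slide fully home under the ram. Then bring the press lever down exactly three clicks, counted by feel, to press the stopper home (a fourth click would break the glass), and finish while still holding the lever there, because it springs back up and the stopper rises again if it is let go. Leave the other two vials standing where they are.

Things in the scene. Friction and masses are not known exactly. Their poses are not given: they have to be found in the camera images.
- vial: the vial to be stoppered: clear glass, body 30 mm across and straight up to 34 mm, then shoulder and a 20 mm flange at 50 mm; whitish cake inside; grey stopper (19 mm disc, 4 mm thick) 7 mm proud of the flange: 61 mm tall in all, 70 g. Origin: centre of its underside, z up. Fragile: grip it with 20 to 40 N. Stands on the tray in a row with vial_b and vial_c, 52 mm apart, in any order
- stopper (a joint): how far the proud stopper is pushed into the neck, m: 0 proud, 0.007 home on the flange. The squeezed air pushes it back with 6 to 9 N, so it rises again when nothing presses on it
- vial_b: a finished vial of the same size, sealed with a flat metal cap 22 mm across (55 mm tall); origin: centre of its underside; leave it alone
- vial_c: another finished vial with a metal cap (55 mm tall); origin: centre of its underside; leave it alone
- tray: shallow fixed steel tray, 100 x 170 mm (long side along its y, as the row of vials), rim 11 mm high, floor 3 mm thick; origin: centre of its underside
- press: small grey arbor press, fixed. Origin at bench level under the ram; x to its back (column at x > 60 mm), y to the side where the slide comes out (left, seen from its front). Head over the ram: x -28 to 106, y -30 to 30, z 118 to 214 mm. Base 14 mm high, x -60 to 110, y -65 to 65 mm; slide bed x -38 to 38, y -65 to 175 mm, rails 25 mm high
- nest (a point): centre of the floor of the round pocket in the slide, where the vial's underside goes, 21 mm above the bench; moves with the slide. Pocket 33 mm wide, 8 mm deep, chamfered rim
- slide_knob (a point): centre of the black knob at the slide's outer end, 88 mm along the press's y from the nest, 52 mm above the bench; knob 22 mm across, 16 mm tall, on a 12 mm post. Push it along the press's -y
- press_slide (a joint): travel of the slide, m: 0 fully out, 0.110 fully home against its stop with the nest under the ram; stays where it is left (friction 1.5 N)
- ram_axis (a point): fixed point where the nest is when the slide is home. The ram's rubber pad waits 92 mm above the bench and sinks 5.9 mm per click: it meets the proud stopper at about one and two thirds clicks and has it home shortly before the third
- lever_pivot (a point): point on the lever's axle, in the plane of the lever, 165 mm above the bench; the axle runs along the press's y; the lever is a 12 mm bar
- lever_knob (a point): centre of the black ball on the lever's end, 36 mm across, 185 mm from lever_pivot. Room for a finger on either side of it along the press's y: gripped so, it turns between the pads as it swings; it may also be pushed down from above
- press_lever (a joint): lever angle, rad: 0 at its upper stop, where it starts (pointing 50 degrees up to the press's front, -x), growing as the ball swings forward and down, to 1.73. A spring pawl drops into gaps of a ratchet wheel at 0.393, 0.785, 1.178 (third click): the push along the path is 9-11 N leaving a gap, sinking to 2-4 N into the next. A return spring drives it back up when let go
Not all that is in view belongs to the job. What is shaped like the vial but purple, red or yellow is not meant.

How it is judged (in metres and radians):
On the way, in this order (a step that is already met when the one before it is completed fails the run):
1. the proud vial stands in the pocket of the slide, released (horizontal distance between vial and nest below 0.004 m and z of vial in the frame of nest below 0.004 m and angle between vial's own z axis and vertical below 0.1 rad and contact force between the fingers and vial below 0.3 N), for 0.2 s.
2. the slide is home, with the vial under the ram (horizontal distance between vial and nest below 0.004 m and z of vial in the frame of nest below 0.004 m and angle between vial's own z axis and vertical below 0.1 rad and value of joint press_slide above 0.107 m), for 0.2 s.
3. the lever is three clicks down and the stopper is home (horizontal distance between vial and nest below 0.004 m and z of vial in the frame of nest below 0.004 m and angle between vial's own z axis and vertical below 0.1 rad and value of joint press_lever between 1.02102 and 1.33518 rad and value of joint stopper above 0.006 m), for 0.2 s.
At the end, for the whole second after the job is handed in: The robot is still holding the lever (more than 1 N) at rest at the third click, 1.02 to 1.335 rad; the stopper is pushed in at least 6 of its 7 mm; the slide is within 3 mm of home; the vial stands upright in the pocket, within 4 mm of its centre and 6 mm of the ram's axis, untouched by the robot (all of step 3 and value of joint press_slide above 0.107 m and horizontal distance between vial and ram_axis below 0.006 m and contact force between any of the fingers, the arm and press above 1 N and velocity of joint press_lever below 0.1 rad/s and contact force between each of the arm, the fingers and vial below 0.3 N); the arm keeps its last pose, push and grip.
It fails at once if the glass vial is gripped hard (over 45 N a finger, 90 N over both) (contact force between the fingers and vial above 90 N).
It fails at once if the vial is tipped over (more than 35 degrees) (angle between vial's own z axis and vertical above 0.6 rad).
It fails at once if the vial is banged or crushed in the press (over 60 N) (contact force between vial and press above 60 N).
It fails at once if the lever goes on into a fourth click (value of joint press_lever above 1.41372 rad).
It fails at once if another vial is moved more than 15 mm or tipped (distance of any of vial_b, vial_c from where it was at the start of the episode above 0.015 m or angle between any of vial_b, vial_c's own z axis and vertical above 0.4 rad).
It also fails if it takes over 72 s, if anything falls off the work surface, if the arm or the gripper's body presses on something with over 40 N, if the wrist force passes 120 N, or if a joint passes its speed limit or range.

## Robot

A 6-joint arm with a two-finger parallel gripper is mounted at the origin on a cart in front of the work surface, level with it; the furniture and walls round the work are solid. World frame = base frame: x ahead of the robot, y to its left, z up, the work surface at z = 0. Lengths are in m, angles in degrees, forces in N, time in s.
With the tool pointing down it reaches from about 0.4 to 0.825 m from the base axis. Payload 7 kg.
Tool frame: the origin (TCP) lies on the centre line of the jaws, within the pads' length; the fingertips stand 19 mm ahead of it and the grasp point (between the pads) is the TCP (r.tip_extent is the distance from the TCP to the fingertips, in m); z points along the fingers, y is the line along which they close (so a half turn about z gives the same grasp; the last joint's range is limited). The gripper opens to 88 mm and grips with 3 to 60 N. Pads are 19 mm wide; open, the fingers measure 130 mm over their backs; the gripper's body (78 mm by 193 mm) begins 47 mm behind the grasp point.
Start: joints at [-50.3, 20.546, 0.682, 0, -70.136, -16.507], TCP at [0.266, -0.62, 0.246] pointing down, gripper open.
Joint ranges: [-176.03, 176.03], [-82.01, 121.73], [-58.28, 71.71], [-173.87, 95.51], [-174.79, -0.11], [-173.66, 173.66]. Speed limits (degrees/s): [136.94, 136.94, 172.46, 180, 180, 180].

## Interface

Orientations are given as [roll, pitch, yaw] about the fixed x, y, z axes, in that order (R = Rz(yaw) Ry(pitch) Rx(roll)).
In Python, from plant import r gives the robot as it stands. The module is installed in compiled form; this text tells all that it offers.
- The arm moves only by the tool jog_arm, never from a script. Its argument "deltas" is a list that holds one entry, the list of rows, each a list of 5 numbers: the opening, from -1 (shut) to 1 (fully open), then the shift along the world's x, y, z in cm, then the turn about the world's z in rad. In form: [[[claw, dx, dy, dz, turn], ...]]. A call has 1 to 8 rows; each row shifts and turns the commanded pose from where the row before left it; what a row does not reach is not made up. A row lasts 1/8 s, in which the tool goes at most 62.5 mm and 10.7 degrees, less where a joint would pass 70% of its speed; a pose out of reach is approached as far as the arm can. A call with a gripper value outside its range is refused whole. The fingers move at their own pace and stop on an object; "force" is the grip in N (left out, the last holds). Time passes only in rows, so rows that do not move let the fingers close. It gives the time, the measured TCP pose, the force, the opening and the grip force at its end, in the units of the state.
- r.get_state(): the state, without advancing time (a new reading comes with each control period).
- r.capture(name): name is "side" or "top"; returns the picture (384x512x3 uint8, blue, green, red); there is no depth.
- r.camera_info(name): a dict with "fx", "fy", "cx", "cy" (pixels), "k1" (the pictures are not rectified: a ray, as slopes to the right and down, at radius r is drawn at 1 + k1 r^2 times it, then the intrinsics apply), "view" (4x4, takes a point from world to camera coordinates). Camera axes: x right, y up, looking along -z (the intrinsics and any distortion apply to the point x, -y, -z); pixel columns grow to the right and rows downward; lengths in m; the calibration is good to about 2 mm. A picture is of the moment at which its call begins. camera_info takes no time and is no camera call.
- r.close_job(): hands the job in; it is judged then, once.
The state is a dict: "time_s": time; "joints": joint angles; "qd": joint speeds; "joint_torque": joint torques, N m; "tcp_pos": TCP position; "eef_rot": TCP orientation; "contact_force": force on the tool from outside, world axes, zero at the start; "moment": the same for the moment, N m; "gripper_width": finger opening in m; "gripper_force": force on a finger pad.
Only numpy, scipy, OpenCV 4.12 (cv2) and the standard library are available. Lean on these libraries where they do the work, as an engineer would, in place of code of your own. Each camera call takes 0.05 s, during which the arm holds its last target. There are 200 camera calls.

## Working session

There is one attempt and no reset: what is moved stays moved. The work goes in short steps, Python scripts to look and compute and a tool call to move; the robot and the scene stay as the last step left them, time stands still between calls to the robot, and variables do not carry over. Pictures are saved under pics/ and viewed, at most 10 in all, crops included, and the job is handed in when it is done.

Besides the shell and the picture viewer there is one more tool, called after "Emit:" as a command line: name --argument value ..., lists and objects as JSON in quotes. jog_arm: Moves the arm, as the interface text tells. Its arguments: {"type":"object","properties":{"deltas":{"type":"array"},"force":{"type":"number"}},"required":["deltas"]}

```bash
mkdir -p pics
cat > h.py <<'E'
import numpy as np, cv2
from plant import r
from scipy.optimize import least_squares
def proj(name,P):
    c=r.camera_info(name);V=np.array(c["view"]);p=V[:3,:3]@np.array(P,float)+V[:3,3]
    x,y=p[0]/-p[2],-p[1]/-p[2];f=1+c["k1"]*(x*x+y*y)
    return np.array([c["fx"]*x*f+c["cx"],c["fy"]*y*f+c["cy"]])
def atz(name,uv,z):
    s=least_squares(lambda q:proj(name,[q[0],q[1],z])-uv,[0.5,0.0]);return s.x
E
python3 - <<'E'
from h import *
for n in("side","top"):
    cv2.imwrite(f"pics/{n}0.png",r.capture(n)); c=r.camera_info(n);V=np.array(c["view"]);print(n,c["fx"],c["k1"],-V[:3,:3].T@V[:3,3])
print(r.get_state())
E
```

```text
side 373.54307640168753 -0.10653786269074901 [0.25949227 0.77447436 0.63932666]
top 451.1483079544001 -0.0767221614531995 [0.49312131 0.09688582 1.47635004]
{'time_s': 0.1, 'joints': array([-5.02987632e+01,  2.05866719e+01,  6.38464939e-01, -1.58462228e-02,
       -7.01331301e+01, -1.65064696e+01]), 'qd': array([ 0.01705585, -0.13492985,  0.0600051 ,  0.10916546, -0.06502815,
        0.08078417]), 'joint_torque': array([-1.50765412e-03, -5.84163094e+01,  2.93750703e+01,  7.01554611e+00,
        1.01432719e-02, -8.13707015e-05]), 'tcp_pos': array([ 0.26566547, -0.62009314,  0.24472548]), 'eef_rot': array([ 1.79917782e+02, -8.82837893e-03, -1.56810622e+02]), 'contact_force': array([-0.21655182,  1.18619338, -0.46361094]), 'moment': array([ 0.03665557, -0.00271925,  0.0416723 ]), 'gripper_force': 0.0, 'gripper_width': 0.08764734882654107}
```

View pics/side0.png

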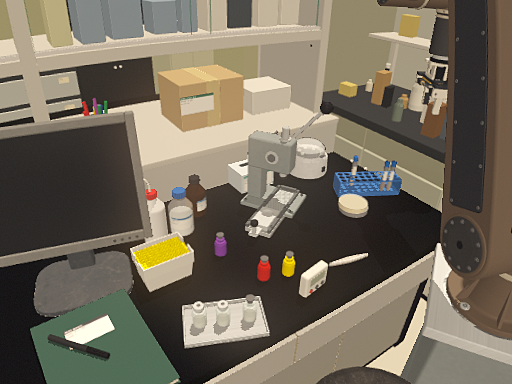

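View pics/top0.png

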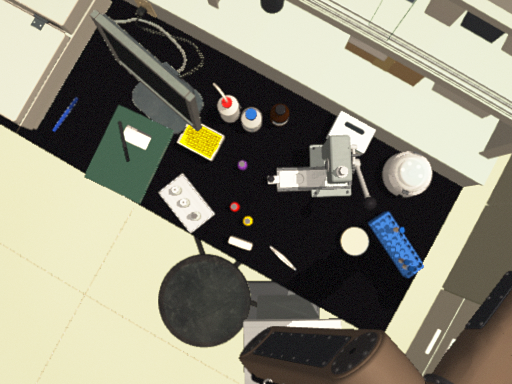

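The side picture shows the tray with three vials at (198,315), (223,314) and (250,309), and the press at about (272,180). In the top picture the vials are near (176,190), (184,202) and (194,213). The slide comes out to the left, with its knob near (271,179), and the lever ball is near (370,203). I'll enlarge both.

Run:
```python
import cv2,numpy as np
s=cv2.imread("pics/side0.png");t=cv2.imread("pics/top0.png")
k=lambda im,x,y,w,h,f:cv2.resize(im[y:y+h,x:x+w],None,fx=f,fy=f,interpolation=cv2.INTER_CUBIC)
cv2.imwrite("pics/c1.png",np.hstack([k(s,180,285,100,60,4.0),k(t,150,170,66,40,6)[:240]])[:, :800])
cv2.imwrite("pics/c1.png",np.vstack([k(s,170,280,110,75,7)[:,:770],]))
cv2.imwrite("pics/c2.png",k(t,260,120,130,100,6))
cv2.imwrite("pics/c3.png",k(s,230,90,110,150,4))
```

```text
(no output)
```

View pics/c1.png

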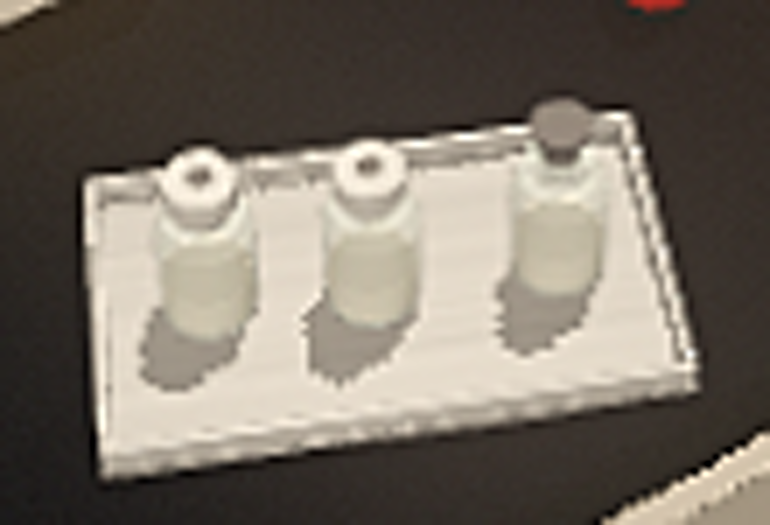

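View pics/c2.png

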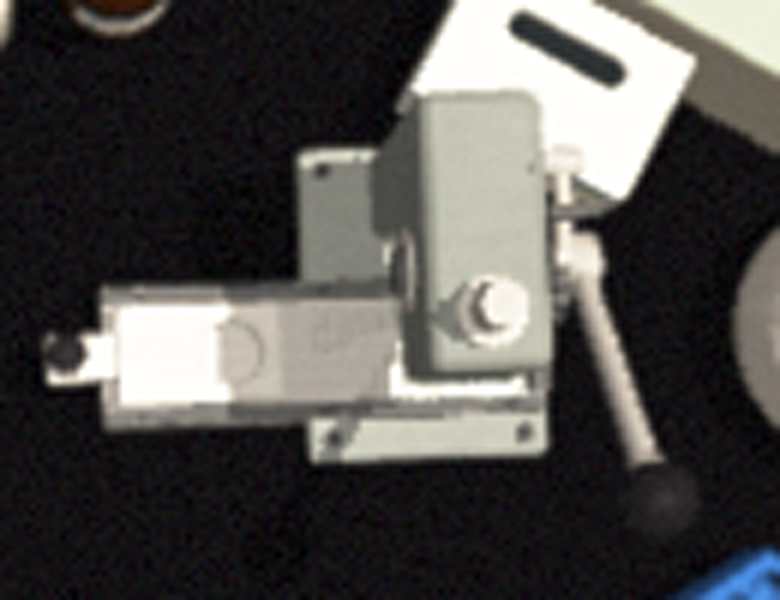

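View pics/c3.png

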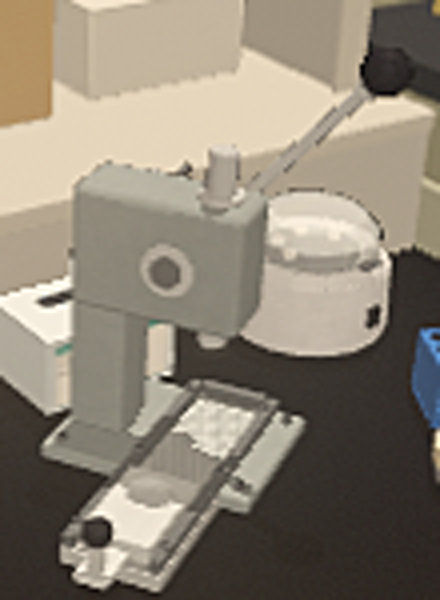

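Three candidates in the side view: left (198,305) and middle (223,304) have flat light metal caps. The right one, at (250,297), has a bare dark-grey stopper standing above its neck, so it fits the description, and the crop confirms it. The purple, red and yellow vials are not meant. Next I fit the press pose and the vial position.

```bash
cat > m.py <<'E'
from h import *
T=lambda U,V:np.array([260+(U+.5)/6-.5,120+(V+.5)/6-.5])
S=lambda U,V:np.array([230+(U+.5)/4-.5,90+(V+.5)/4-.5])
S7=lambda U,V:np.array([170+(U+.5)/7-.5,280+(V+.5)/7-.5])
# press points: press frame mm -> pixel
A=[("top",(-60,65,14),T(310,463)),("top",(-60,-65,14),T(549,463)),("top",(-28,30,214),T(431,372)),("top",(-28,-30,214),T(551,370)),
("top",(-38,175,25),T(102,430)),("top",(38,175,25),T(102,287)),("top",(0,198,60),T(65,352)),
("side",(0,198,52),S(97,532)),("side",(-60,-65,14),S(306,421)),("side",(110,65,14),S(42,452)),("side",(-28,30,214),S(266,203)-0),("side",(-28,30,118),S(240,336)),("side",(106,30,214),S(77,187))]
def W(q,p):
    c,s=np.cos(q[2]),np.sin(q[2]);p=np.array(p)/1000
    return [q[0]+c*p[0]-s*p[1],q[1]+s*p[0]+c*p[1],p[2]]
f=lambda q:np.concatenate([proj(n,W(q,p))-uv for n,p,uv in A])
o0=atz("top",T(490,310),.1)
best=min((least_squares(f,[*o0,a],loss="soft_l1") for a in np.arange(0,6.28,.7)),key=lambda s:s.cost)
q=best.x;print("press",q[:2],np.degrees(q[2]),"res\n",f(q).reshape(-1,2).round(1).tolist())
print("nest out",W(q,(0,110,21)),"knob out",W(q,(0,198,52)),"ram",W(q,(0,0,21)))
b=least_squares(lambda P:np.r_[proj("top",P)-T(662,498),proj("side",P)-S(387,70)],[.5,-.2,.3]);print("ball",b.x,b.fun.round(2))
c,s=np.cos(q[2]),np.sin(q[2]);d=b.x[:2]-q[:2];print("ball in press",c*d[0]+s*d[1],-s*d[0]+c*d[1])
for n,p,z in(("grey",(562,118),.064),("mid",(370,170),.058),("left",(199,177),.058)):
    P=atz("side",S7(*p),z);print(n,P,"top px",proj("top",[*P,z]))
for p in((85,180),(630,112),(697,385),(103,475)):print("tray",atz("side",S7(*p),.011))
E
python3 m.py
python3 - <<'E'
import cv2
t=cv2.imread("pics/top0.png")
cv2.imwrite("pics/c4.png",cv2.resize(t[165:240,150:230],None,fx=8,fy=8,interpolation=cv2.INTER_CUBIC))
E
```

```text
Traceback (most recent call last):
  File "m.py", line 14, in <module>
    best=min((least_squares(f,[*o0,a],loss="soft_l1") for a in np.arange(0,6.28,.7)),key=lambda s:s.cost)
  File "m.py", line 14, in <genexpr>
    best=min((least_squares(f,[*o0,a],loss="soft_l1") for a in np.arange(0,6.28,.7)),key=lambda s:s.cost)
              ~~~~~~~~~~~~~^^^^^^^^^^^^^^^^^^^^^^^^^^
  File "m.py", line 12, in <lambda>
    f=lambda q:np.concatenate([proj(n,W(q,p))-uv for n,p,uv in A])
                               ~~~~^^^^^^^^^^
  File "h.py", line 5, in proj
    c=r.camera_info(name);V=np.array(c["view"]);p=V[:3,:3]@np.array(P,float)+V[:3,3]
ValueError: time passes only in moves, steps and waits
```

View pics/c4.png

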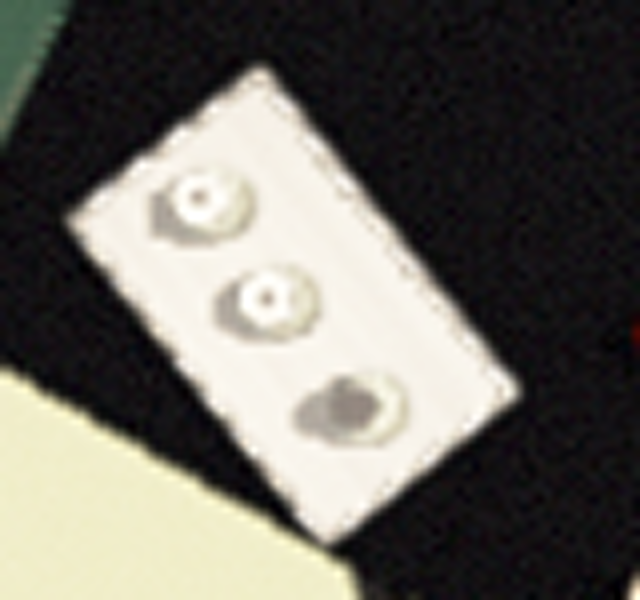

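The top crop shows the grey stopper at crop (354,402), i.e. (193.8,214.8), at the lower end of the row. The two metal caps are at (199,196) and (266,298) in the crop. camera_info limits repeated calls, so I'll cache it.

```bash
sed -i 's/^def proj/CI={n:r.camera_info(n) for n in("side","top")}\ndef proj/; s/c=r.camera_info(name)/c=CI[name]/' h.py
cat >> m.py <<'E'
T8=lambda U,V:np.array([150+(U+.5)/8-.5,165+(V+.5)/8-.5])
for n,p,s,z in(("grey",(354,402),(562,118),.064),("mid",(266,298),(370,170),.058),("left",(199,196),(199,177),.058)):
    b=least_squares(lambda P:np.r_[proj("top",P)-T8(*p),proj("side",P)-S7(*s)],[.5,.3,z]);print(n,atz("top",T8(*p),z),b.x,b.fun.round(2))
for p in((65,220),(262,65),(522,390),(328,545)):print("tray top",atz("top",T8(*p),.011))
E
python3 m.py
```

```text
press [ 0.6116325 -0.1317624] 0.7521778540061207 res
 [[-0.0, 0.8], [-0.0, -0.2], [-0.2, 1.3], [1.1, 1.1], [0.7, 0.2], [0.1, 0.5], [-0.3, 0.7], [-0.8, -0.3], [0.6, -1.6], [-0.2, -3.4], [-5.2, 4.2], [-1.1, 1.6], [-1.7, -1.5]]
nest out [np.float64(0.6101884678503192), np.float64(-0.021771880319464018), np.float64(0.021)] knob out [np.float64(0.6090332387838162), np.float64(0.0662205366595229), np.float64(0.052)] ram [np.float64(0.611632504183448), np.float64(-0.13176240154319768), np.float64(0.021)]
ball [ 0.52271782 -0.18824058  0.30588967] [ 0.18  0.57 -0.62 -0.05]
ball in press -0.0896484435331032 -0.05530607031167592
grey [0.49332247 0.30718526] top px [193.68111395 216.6056948 ]
mid [0.53492648 0.34559919] top px [181.75774461 203.53148019]
left [0.57624568 0.37099844] top px [173.71173477 190.55154489]
tray [0.63181289 0.35620813]
tray [0.49703752 0.25181993]
tray [0.43428276 0.33567135]
tray [0.56558126 0.43994022]
grey [0.49893566 0.30673702] [0.49570449 0.30570074 0.06155007] [ 0.45  1.03 -0.72 -0.08]
mid [0.5403123  0.34223079] [0.53833159 0.34206565 0.05275313] [ 0.34  0.68 -0.48 -0.05]
left [0.58093075 0.36867709] [0.57931526 0.36842153 0.0538562 ] [ 0.33  0.59 -0.42 -0.05]
tray top [0.57470539 0.43283278]
tray top [0.63715065 0.35166059]
tray top [0.50327426 0.24611237]
tray top [0.44122453 0.32559474]
```

Emit:
jog_arm --deltas '[[[0.1, 0, 0, 4.5, 0], [0.1, 0, 0, 4.5, 0], [0.1, 0, 0, 4.5, 0], [0.1, 0, 0, 4.5, 0], [0.1, 2.6, 3.9, 0, 0], [0.1, 2.6, 3.9, 0, 0], [0.1, 2.6, 3.9, 0, 0], [0.1, 2.6, 3.9, 0, 0]]]' --force 28

```text
time_s: 1.1
tcp_pos: [0.3704, -0.463, 0.4251]
eef_rot: [180.0, -0.0, -156.8]
contact_force: [0.8, 0.1, 0.7]
gripper_width: 0.048
gripper_force: 0.0
```

Emit:
jog_arm --deltas '[[[0.1, 2.6, 3.9, 0, 0], [0.1, 2.6, 3.9, 0, 0], [0.1, 2.6, 3.9, 0, 0], [0.1, 0.3, 5, 0, 0], [0.1, 0.3, 5, 0, 0], [0.1, 0.3, 5, 0, 0], [0.1, 0.3, 5, 0, 0], [0.1, 0.3, 5, 0, 0]]]'

```text
time_s: 2.1
tcp_pos: [0.4624, -0.0958, 0.4254]
eef_rot: [180.0, -0.0, -156.8]
contact_force: [1.7, -0.9, 0.2]
gripper_width: 0.0484
gripper_force: 0.0
```

Emit:
jog_arm --deltas '[[[0.1, 0.42, 5, 0, 0.033], [0.1, 0.42, 5, 0, 0.033], [0.1, 0.42, 5, -1, 0.033], [0.1, 0.42, 5, -4, 0.033], [0.1, 0.42, 5, -4, 0.033], [0.1, 0.42, 5, -4, 0.033], [0.1, 0.42, 5, -4, 0.033], [0.1, 0.42, 5.1, -4, 0.033]]]'

```text
time_s: 3.1
tcp_pos: [0.4955, 0.2979, 0.2199]
eef_rot: [180.0, -0.0, -141.6]
contact_force: [0.6, -0.4, 1.4]
gripper_width: 0.0481
gripper_force: 0.0
```

Emit:
jog_arm --deltas '[[[0.1, 0, 0, -4, 0], [0.1, 0, 0, -4, 0], [0.1, 0, 0, -1, 0], [0.1, 0, 0, 0, 0]]]'

```text
time_s: 3.6
tcp_pos: [0.496, 0.2963, 0.1314]
eef_rot: [-180.0, -0.0, -141.7]
contact_force: [0.3, -0.4, 1.3]
gripper_width: 0.0477
gripper_force: 0.0
```

Run:
```python
from h import *
s=r.capture("side");t=r.capture("top");P=r.get_state()["tcp_pos"];print(P)
print("tcp px",proj("side",P),proj("top",P), "tip", proj("side",P-[0,0,.019]))
k=lambda im,x,y,w,h,f:cv2.resize(im[y:y+h,x:x+w],None,fx=f,fy=f,interpolation=cv2.INTER_CUBIC)
cv2.imwrite("pics/d1.png",np.vstack([k(s,170,240,130,100,6)[:,:780]]))
```

```text
[0.49666568 0.29699536 0.132932  ]
tcp px [251.28193777 267.81887235] [193.64941578 215.48075371] tip [251.11745962 274.89927163]
```

View pics/d1.png

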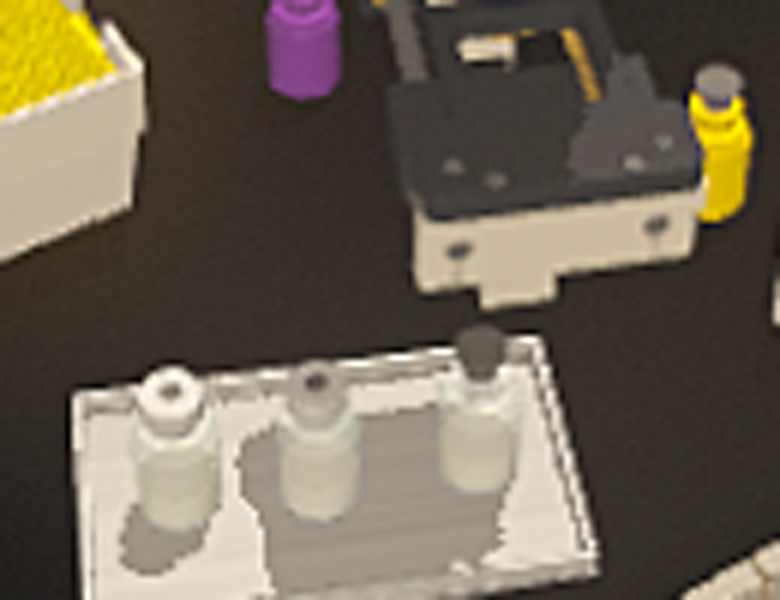

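Near finger tip edge at crop (517,300), i.e. (255.8,289.6). The stopper is at crop (482,345). I'll use the finger to check the camera's bias.

Run:
```python
from h import *
P=r.get_state()["tcp_pos"];d=np.array([-.62,.784,0])
for w in(.042,.045):print(w,proj("side",P+d*w-[0,0,.019]))
print("vial pred",proj("side",[.496,.306,.064]),"obs",170+482.5/6-.5,240+346.5/6-.5)
a=proj("side",[.5,.3,.064]);print("per cm x",proj("side",[.51,.3,.064])-a,"y",proj("side",[.5,.31,.064])-a)
cv2.imwrite("pics/d2.png",cv2.resize(r.capture("top")[185:245,160:240],None,fx=8,fy=8,interpolation=cv2.INTER_CUBIC))
```

```text
0.042 [255.37688329 290.54590353]
0.045 [255.69671014 291.71896559]
vial pred [248.95464742 295.56776659] obs 249.91666666666669 297.25
per cm x [-4.3208555 -1.7218955] y [-2.29788674  3.26765228]
```

Emit:
jog_arm --deltas '[[[0.3, -0.15, 1.15, 0, 0], [0.3, 0, 0, -1.5, 0], [0.3, 0, 0, -1.5, 0], [0.3, 0, 0, -1.5, 0], [0.3, 0, 0, 0, 0], [0.3, 0, 0, 0, 0]]]'

```text
time_s: 4.5
tcp_pos: [0.4945, 0.3079, 0.0862]
eef_rot: [-180.0, -0.0, -141.7]
contact_force: [-0.6, -0.3, 0.0]
gripper_width: 0.0575
gripper_force: 0.0
```

Run:
```python
from h import *
P=r.get_state()["tcp_pos"];print(P,r.get_state()["eef_rot"],r.get_state()["contact_force"])
s=r.capture("side");t=r.capture("top")
k=lambda im,x,y,w,h,f:cv2.resize(im[y:y+h,x:x+w],None,fx=f,fy=f,interpolation=cv2.INTER_CUBIC)
cv2.imwrite("pics/d3.png",k(s,200,250,100,80,7))
```

```text
[0.49448909 0.30793044 0.08616737] [-1.79986202e+02 -1.25723617e-02 -1.41677392e+02] [-0.64401664 -0.33543449  0.03823729]
```

View pics/d3.png

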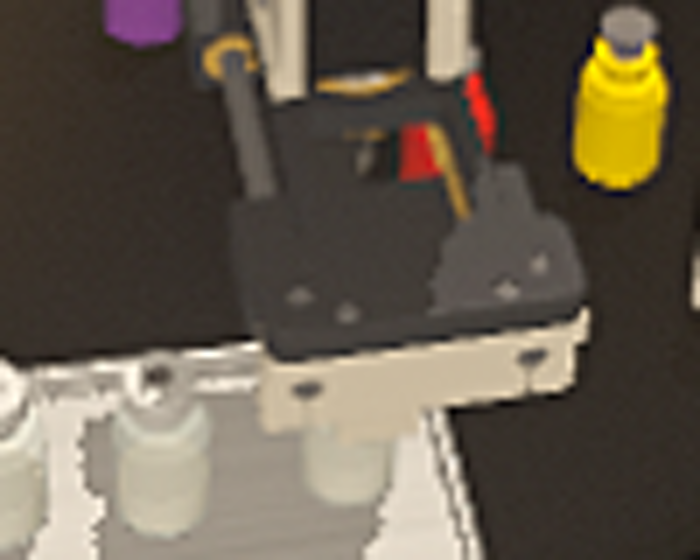

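The vial body (crop x 305–390, centre 348) lines up with the finger's centre line projected to the TCP (about 349). I'll descend to z 0.034 and close.

Emit:
jog_arm --deltas '[[[0.3, 0, 0, -1.5, 0], [0.3, 0, 0, -1.5, 0], [0.3, 0, 0, -1.2, 0], [0.3, 0, 0, -1, 0], [0.3, 0, 0, 0, 0], [0.3, 0, 0, 0, 0]]]'

```text
time_s: 5.35
tcp_pos: [0.4945, 0.3081, 0.0344]
eef_rot: [-180.0, 0.0, -141.7]
contact_force: [-0.6, 0.6, 0.8]
gripper_width: 0.0571
gripper_force: 0.0
```

Emit:
jog_arm --deltas '[[[0, 0, 0, 0, 0], [-0.1, 0, 0, 0, 0], [-0.2, 0, 0, 0, 0], [-0.28, 0, 0, 0, 0], [-0.34, 0, 0, 0, 0], [-0.4, 0, 0, 0, 0], [-0.5, 0, 0, 0, 0], [-0.5, 0, 0, 0, 0]]]' --force 28

```text
time_s: 6.35
tcp_pos: [0.4944, 0.3079, 0.0343]
eef_rot: [-180.0, 0.0, -141.7]
contact_force: [-0.9, -0.9, 1.6]
gripper_width: 0.0292
gripper_force: 28.0
```

Emit:
jog_arm --deltas '[[[-0.5, 0, 0, 1, 0], [-0.5, 0, 0, 2, 0], [-0.5, 0, 0, 3, 0], [-0.5, 0, 0, 3, 0], [-0.5, 0, 0, 3, 0], [-0.5, 0.7, -2, 0, 0.06], [-0.5, 0.7, -2, 0, 0.06], [-0.5, 0.7, -2, 0, 0.06]]]'

```text
time_s: 7.35
tcp_pos: [0.5153, 0.2475, 0.1549]
eef_rot: [180.0, 0.0, -131.2]
contact_force: [-0.5, -0.6, -0.4]
gripper_width: 0.0296
gripper_force: 28.0
```

Emit:
jog_arm --deltas '[[[-0.5, 0.8, -2.5, 0, 0.07], [-0.5, 0.8, -2.5, 0, 0.07], [-0.5, 0.8, -2.5, 0, 0.07], [-0.5, 0.8, -2.5, 0, 0.07], [-0.5, 0.8, -2.5, 0, 0.07], [-0.5, 0.8, -2.5, 0, 0.07], [-0.5, 0.8, -2.5, 0, 0.07], [-0.5, 0.8, -2.5, 0, 0.07]]]'

```text
time_s: 8.35
tcp_pos: [0.5794, 0.0472, 0.1548]
eef_rot: [-180.0, 0.0, -99.1]
contact_force: [-0.8, 0.3, -0.4]
gripper_width: 0.0291
gripper_force: 28.0
```

Emit:
jog_arm --deltas '[[[-0.5, 0.8, -2, 0, 0.06], [-0.5, 0.8, -2, 0, 0.06], [-0.5, 0.8, -1, 0, 0.05], [-0.5, 0.6, -1, 0, 0], [-0.5, 0, 0, 0, 0], [-0.5, 0, 0, 0, 0]]]'

```text
time_s: 9.1
tcp_pos: [0.6091, -0.0118, 0.1543]
eef_rot: [180.0, 0.0, -89.6]
contact_force: [0.4, -0.0, -0.4]
gripper_width: 0.0294
gripper_force: 28.0
```

Emit:
jog_arm --deltas '[[[-0.5, 0.1, -1, -1, 0], [-0.5, 0, 0, -2, 0], [-0.5, 0, 0, -2, 0], [-0.5, 0, 0, -0.8, 0], [-0.5, 0, 0, 0, 0], [-0.5, 0, 0, 0, 0]]]'

```text
time_s: 9.85
tcp_pos: [0.6108, -0.022, 0.0969]
eef_rot: [-179.9, 0.0, -89.5]
contact_force: [-0.7, -0.0, 0.3]
gripper_width: 0.0294
gripper_force: 28.0
```

Run:
```python
from h import *
P=r.get_state()["tcp_pos"];print(P)
s=r.capture("side")
x,y,w,h,f=225,175,90,75,8
print("vial bottom",(proj("side",P-[0,0,.031])-[x,y])*f,"pocket pred",(proj("side",[.6102,-.0218,.029])-[x,y])*f)
cv2.imwrite("pics/s_nest.png",s)
cv2.imwrite("pics/e1.png",cv2.resize(s[y:y+h,x:x+w],None,fx=f,fy=f,interpolation=cv2.INTER_CUBIC))
```

```text
[ 0.610795   -0.02202694  0.09689799]
vial bottom [336.62906221 211.78248481] pocket pred [333.6940174  299.20442174]
```

View pics/e1.png

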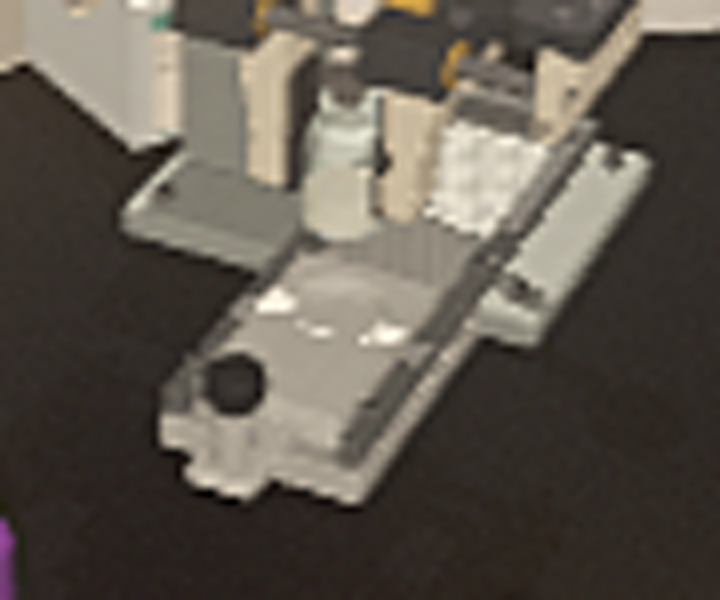

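Picture shows the held vial above the slide: body silhouette x 302–376 with base edge at y≈242. The slide knob is at (235,384). The pocket's rim arcs run from about y 268 down to the highlight at (318,328). I'll compare these with predictions.

```bash
cat > n.py <<'E'
from h import *
E=lambda p:(proj("side",p)-[225,175]+.5)*8-.5
def circ(c,R):
    a=np.linspace(0,2*np.pi,73);q=np.array([E([c[0]+R*np.cos(t),c[1]+R*np.sin(t),c[2]]) for t in a]);return [q[:,0].min().round(),q[:,0].max().round(),q[:,1].min().round(),q[:,1].max().round()]
P=np.array([.6108,-.0220,.0969])
print("vial base",circ(P-[0,0,.031],.015),"body top",circ(P+[0,0,.003],.015),"stopper top",circ(P+[0,0,.030],.0095))
print("pocket rim",circ([.6102,-.0218,.029],.0165),"floor",circ([.6102,-.0218,.021],.0165))
print("knob c",E([.6090,.0662,.052]),"knob top",circ([.609,.0662,.06],.011))
a=E([.61,-.02,.03]);print("d/cm",E([.62,-.02,.03])-a,E([.61,-.01,.03])-a,E([.61,-.02,.04])-a)
T=lambda U,V:np.array([260+(U+.5)/6-.5,120+(V+.5)/6-.5])
print("pocket from top",atz("top",T(234,352),.029),"knob from top",atz("top",T(65,352),.06))
s=cv2.imread("pics/side0.png");g=cv2.cvtColor(s,cv2.COLOR_BGR2GRAY)
print(g[198:222,255:282])
E
python3 n.py
```

```text
vial base [np.float64(297.0), np.float64(383.0), np.float64(192.0), np.float64(239.0)] body top [np.float64(300.0), np.float64(388.0), np.float64(110.0), np.float64(156.0)] stopper top [np.float64(319.0), np.float64(375.0), np.float64(50.0), np.float64(79.0)]
pocket rim [np.float64(291.0), np.float64(384.0), np.float64(276.0), np.float64(330.0)] floor [np.float64(290.0), np.float64(383.0), np.float64(295.0), np.float64(348.0)]
knob c [228.56423104 381.77450612] knob top [np.float64(195.0), np.float64(263.0), np.float64(342.0), np.float64(382.0)]
d/cm [-25.38322305  -7.77783914] [-12.17767551  14.36325544] [  1.11806107 -23.20189695]
pocket from top [ 0.61272213 -0.02624968] knob from top [0.6112082  0.06509237]
[[127 125 125 118 121 124 124 115 174 192 197 150  93  89  91  84 102 137
  135 132 134 122 186 198 204 204 213]
 [126 125 125 126 126 126 125 122 119 119 106  89  91  94  88  96 140 149
  137 140 136 130 122 199 222 222 228]
 [125 124 126 125 125 125 124 126 128 113  93  92  96  86  86 130 146 146
  138 142 135 133 128 118 194 208 224]
 [127 126 127 125 124 125 127 128 107  7
[... 1633 characters left out ...]
 142 103  87  96  85]
 [234 233 231 231 229 230 228 230 234 238 241 190 151 152 150 190 201 231
  243 247 210 148  99  84  91  95  84]
 [238 234 232 229 229 228 227 227 228 229 231 236 238 238 238 238 237 236
  239 214 168 116  86  87  88  82 103]
 [248 243 237 232 228 227 227 226 228 229 229 230 231 230 230 232 232 235
  211 163 136 135 140 145 100 108 159]
 [ 95 190 239 238 229 228 229 228 229 229 229 229 227 228 231 230 233 225
  175 133 137 137 140  99  88 184 166]
 [ 47  35 130 223 233 229 228 229 229 231 229 227 228 230 231 233 238 200
  156 136 133 139 108  78 127 143 145]
 [ 63  56  34 226 238 231 229 229 230 230 228 229 228 230 231 236 213 166
  135 131 137 123  88 107 138 147  94]]
```

Offsets of the knob and pocket against predictions put the pocket near (0.608, -0.0225). I'll shift there and lower by feel.

Emit:
jog_arm --deltas '[[[-0.5, -0.28, -0.05, -1, 0], [-0.5, 0, 0, -1, 0], [-0.5, 0, 0, -1, 0], [-0.5, 0, 0, -0.3, 0], [-0.5, 0, 0, -0.2, 0], [-0.5, 0, 0, 0, 0]]]'

```text
time_s: 10.65
tcp_pos: [0.6076, -0.0225, 0.0612]
eef_rot: [-180.0, -0.0, -89.5]
contact_force: [0.3, -0.0, -0.9]
gripper_width: 0.0294
gripper_force: 28.0
```

Emit:
jog_arm --deltas '[[[-0.5, 0, 0, -0.1, 0], [-0.5, 0, 0, -0.1, 0], [-0.5, 0, 0, -0.1, 0], [-0.5, 0, 0, 0, 0]]]'

```text
time_s: 11.15
tcp_pos: [0.6081, -0.0226, 0.0597]
eef_rot: [-179.9, -0.0, -89.5]
contact_force: [-2.5, 0.4, 10.3]
gripper_width: 0.0292
gripper_force: 28.0
```

```bash
python3 -c "
from h import *
s=r.get_state();print(s['contact_force'].round(2),s['moment'].round(3),s['tcp_pos'].round(4),s['eef_rot'].round(2))"
```

```text
[-2.5   0.41 10.26] [0.039 1.31  0.029] [ 0.6081 -0.0226  0.0597] [-1.7991e+02 -1.0000e-02 -8.9510e+01]
```

Emit:
jog_arm --deltas '[[[-0.5, -0.1, 0, 0, 0], [-0.5, -0.05, 0, 0, 0], [-0.5, 0, 0, 0, 0]]]'

```text
time_s: 11.52
tcp_pos: [0.6077, -0.0224, 0.06]
eef_rot: [-179.8, 0.0, -89.5]
contact_force: [0.0, -0.3, 7.7]
gripper_width: 0.0295
gripper_force: 28.0
```

```bash
python3 -c "
from h import *
s=r.get_state();print(s['contact_force'].round(2),s['moment'].round(3),s['tcp_pos'].round(4),s['eef_rot'].round(2))"
```

```text
[ 0.03 -0.31  7.74] [-0.171  0.132 -0.003] [ 0.6077 -0.0224  0.06  ] [-179.79    0.    -89.49]
```

Contact moments suggest the base rests on its -x side, so the pocket lies towards +x. I'll hop there.

Emit:
jog_arm --deltas '[[[-0.5, 0, 0, 0.3, 0], [-0.5, 0.3, 0.05, 0, 0], [-0.5, 0, 0, -0.1, 0], [-0.5, 0, 0, -0.1, 0], [-0.5, 0, 0, -0.1, 0], [-0.5, 0, 0, 0, 0]]]'

```text
time_s: 12.28
tcp_pos: [0.6092, -0.0221, 0.0581]
eef_rot: [-180.0, -0.0, -89.5]
contact_force: [1.8, -0.8, -1.6]
gripper_width: 0.0293
gripper_force: 28.0
```

```bash
cat > st.py <<'E'
from h import *
s=r.get_state();print(s['contact_force'].round(2),s['moment'].round(3),s['tcp_pos'].round(4),s['eef_rot'].round(2))
E
python3 st.py
```

```text
[ 1.77 -0.78 -1.57] [-0.333 -0.593  0.016] [ 0.6092 -0.0221  0.0581] [-179.99   -0.    -89.54]
```

Emit:
jog_arm --deltas '[[[-0.5, 0, 0, -0.1, 0], [-0.5, 0, 0, -0.1, 0], [-0.5, 0, 0, -0.1, 0], [-0.5, 0, 0, 0, 0]]]'

```text
time_s: 12.78
tcp_pos: [0.6092, -0.022, 0.0553]
eef_rot: [-180.0, 0.0, -89.5]
contact_force: [2.9, -1.0, -0.4]
gripper_width: 0.0296
gripper_force: 28.0
```

```bash
python3 st.py
```

```text
[ 2.94 -0.96 -0.38] [-0.533 -0.854 -0.028] [ 0.6092 -0.022   0.0553] [-179.98    0.    -89.54]
```

Emit:
jog_arm --deltas '[[[-0.5, 0.04, -0.02, -0.1, 0], [-0.5, 0.02, 0, -0.1, 0], [-0.5, 0, 0, -0.1, 0], [-0.5, 0, 0, 0, 0]]]'

```text
time_s: 13.28
tcp_pos: [0.6093, -0.0223, 0.0523]
eef_rot: [180.0, -0.0, -89.5]
contact_force: [0.3, -1.4, 4.1]
gripper_width: 0.0293
gripper_force: 28.0
```

```bash
python3 st.py
```

```text
[ 0.29 -1.42  4.09] [-0.056  0.255  0.075] [ 0.6093 -0.0223  0.0523] [179.97  -0.   -89.54]
```

Emit:
jog_arm --deltas '[[[-0.3, 0, 0, -0.03, 0], [-0.25, 0, 0, 0, 0], [-0.15, 0, 0, 0, 0], [0, 0, 0, 0, 0], [0.2, 0, 0, 0, 0], [0.2, 0, 0, 0, 0]]]'

```text
time_s: 14.02
tcp_pos: [0.6096, -0.0223, 0.0519]
eef_rot: [180.0, -0.0, -89.5]
contact_force: [0.2, -0.7, 0.2]
gripper_width: 0.0518
gripper_force: 0.0
```

Emit:
jog_arm --deltas '[[[0.2, 0, 0, 1, 0], [0.2, 0, 0, 2, 0], [0.2, 0, 0, 3, 0], [0.2, 0, 0, 3, 0], [0.2, 0, 0, 1, 0], [0.2, 0, 4, 0, 0], [0.2, 0, 4, 0, 0], [0.2, 0, 3, 0, 0]]]'

```text
time_s: 15.02
tcp_pos: [0.6092, 0.089, 0.1517]
eef_rot: [180.0, 0.0, -89.5]
contact_force: [-0.1, 0.4, 0.9]
gripper_width: 0.0529
gripper_force: 0.0
```

```bash
python3 st.py
python3 - <<'E'
from h import *
s=r.capture("side");t=r.capture("top");cv2.imwrite("pics/f_top.png",t);cv2.imwrite("pics/f_side.png",s)
k=lambda im,x,y,w,h,f:cv2.resize(im[y:y+h,x:x+w],None,fx=f,fy=f,interpolation=cv2.INTER_CUBIC)
cv2.imwrite("pics/f1.png",np.hstack([k(s,225,150,100,100,4),k(t,260,130,100,100,4)]))
E
```

```text
[-0.08  0.44  0.86] [-0.003  0.05  -0.03 ] [0.6092 0.089  0.1517] [179.97   0.   -89.53]
```

Emit:
jog_arm --deltas '[[[-1, 0, 1.6, 0, 0], [-1, 0, 0, -3, 0], [-1, 0, 0, -3, 0], [-1, 0, 0, -2.7, 0], [-1, 0, 0, 0, 0], [-1, 0, 0, 0, 0]]]' --force 20

```text
time_s: 15.88
tcp_pos: [0.6102, 0.1038, 0.0658]
eef_rot: [-179.9, 0.0, -89.5]
contact_force: [0.7, 0.7, 0.6]
gripper_width: 0.0022
gripper_force: 0.0
```

Emit:
jog_arm --deltas '[[[-1, 0, -0.5, 0, 0], [-1, 0, -0.4, 0, 0], [-1, 0, -0.4, 0, 0], [-1, 0, -0.4, 0, 0], [-1, 0, -0.4, 0, 0], [-1, 0, -0.4, 0, 0]]]'

```text
time_s: 16.62
tcp_pos: [0.6098, 0.0788, 0.065]
eef_rot: [-180.0, 0.0, -89.5]
contact_force: [-0.0, 2.4, 0.4]
gripper_width: 0.0005
gripper_force: 0.8
```

Emit:
jog_arm --deltas '[[[-1, 0, -0.5, 0, 0], [-1, 0, -0.6, 0, 0], [-1, 0, -0.7, 0, 0], [-1, 0, -0.8, 0, 0], [-1, 0, -0.8, 0, 0], [-1, 0, -0.8, 0, 0], [-1, 0, -0.8, 0, 0], [-1, 0, -0.8, 0, 0]]]'

```text
time_s: 17.62
tcp_pos: [0.6098, 0.0202, 0.065]
eef_rot: [-180.0, 0.0, -89.5]
contact_force: [0.9, 2.5, 1.1]
gripper_width: 0.0003
gripper_force: 1.1
```

Emit:
jog_arm --deltas '[[[-1, 0, -0.7, 0, 0], [-1, 0, -0.7, 0, 0], [-1, 0, -0.6, 0, 0], [-1, 0, -0.5, 0, 0], [-1, 0, -0.4, 0, 0], [-1, 0, -0.3, 0, 0], [-1, 0, -0.3, 0, 0], [-1, 0, 0, 0, 0]]]'

```text
time_s: 18.62
tcp_pos: [0.6093, -0.0145, 0.0648]
eef_rot: [180.0, -0.0, -89.6]
contact_force: [0.3, 1.1, -0.0]
gripper_width: 0.0004
gripper_force: 0.5
```

Emit:
jog_arm --deltas '[[[-1, 0, -0.3, 0, 0], [-1, 0, -0.3, 0, 0], [-1, 0, -0.2, 0, 0], [-1, 0, -0.2, 0, 0], [-1, 0, 0, 0, 0]]]'

```text
time_s: 19.25
tcp_pos: [0.6096, -0.0224, 0.0649]
eef_rot: [-180.0, 0.1, -89.6]
contact_force: [-2.2, 12.4, 1.3]
gripper_width: 0.0003
gripper_force: 6.2
```

Emit:
jog_arm --deltas '[[[-1, 0, -0.15, 0, 0], [-1, 0, -0.15, 0, 0], [-1, 0, 0, 0, 0]]]'

```text
time_s: 19.62
tcp_pos: [0.6097, -0.0229, 0.0649]
eef_rot: [-179.9, 0.3, -89.5]
contact_force: [-4.0, 25.2, 3.2]
gripper_width: 0.0008
gripper_force: 12.3
```

Emit:
jog_arm --deltas '[[[-1, 0, 1, 0, 0], [-1, 0, 2, 0, 0], [-1, 0, 0, 5, 0], [-1, 0, 0, 6, 0], [-1, 0, 0, 6, 0], [-1, 0, 0, 6, 0], [-1, 0, 0, 6, 0], [-1, 0, 0, 6, 0]]]'

```text
time_s: 20.62
tcp_pos: [0.6089, 0.0028, 0.417]
eef_rot: [180.0, -0.0, -89.6]
contact_force: [1.2, 1.0, 0.3]
gripper_width: 0.0006
gripper_force: 0.0
```

Emit:
jog_arm --deltas '[[[0.3, -1, -2, 0, -0.174], [0.3, -1, -2, 0, -0.174], [0.3, -1, -2, 0, -0.174], [0.3, -1, -2, 0, -0.174], [0.3, -1, -2, 0, -0.174], [0.3, -1, -2, 0, -0.174], [0.3, -1, -2.5, 0, -0.174], [0.3, -1, -2.5, 0, -0.174]]]'

```text
time_s: 21.62
tcp_pos: [0.529, -0.1677, 0.4147]
eef_rot: [-180.0, -0.0, -169.6]
contact_force: [0.6, -0.9, 0.2]
gripper_width: 0.057
gripper_force: 0.0
```

```bash
python3 st.py
python3 - <<'E'
from h import *
s=r.capture("side");t=r.capture("top");cv2.imwrite("pics/g_top.png",t);cv2.imwrite("pics/g_side.png",s)
k=lambda im,x,y,w,h,f:cv2.resize(im[y:y+h,x:x+w],None,fx=f,fy=f,interpolation=cv2.INTER_CUBIC)
cv2.imwrite("pics/g1.png",np.hstack([k(s,235,85,100,150,4),k(t,300,130,95,150,4)]))
print(proj("side",[.611,-.132,.07]),proj("side",r.get_state()["tcp_pos"]),proj("top",[.5225,-.188,.306]))
E
```

```text
[ 0.56 -0.95  0.18] [-0.045 -0.014 -0.013] [ 0.529  -0.1677  0.4147] [-1.7999e+02 -5.0000e-02 -1.6964e+02]
[282.68233014 182.65513109] [326.06392797  67.99996767] [370.01231135 203.23921509]
```

View pics/g1.png

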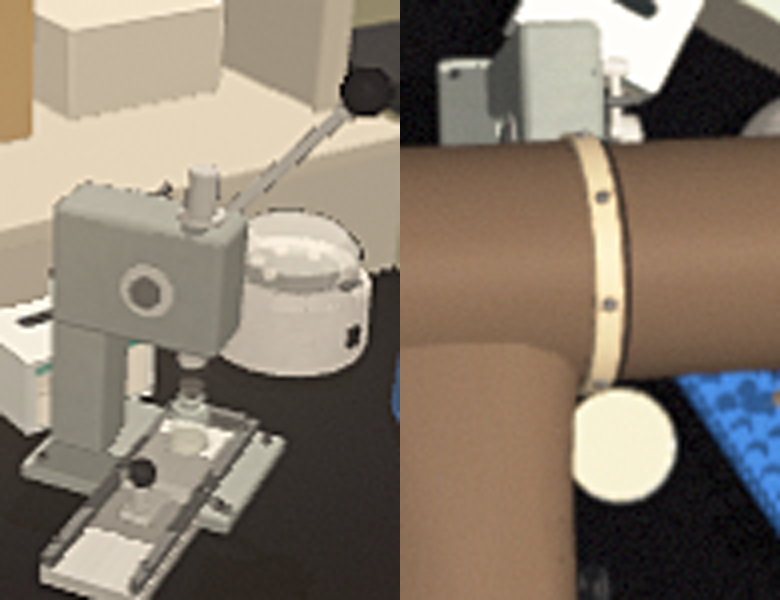

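Picture shows the vial upright under the ram with the slide home (knob at the rail's middle, crop (142,470)), and the lever ball at crop (367,90). Now to grip the ball.

Emit:
jog_arm --deltas '[[[0.3, -0.65, -2.0, 0, -0.168], [0.3, 0, 0, -2, 0], [0.3, 0, 0, -2, 0], [0.3, 0, 0, -2, 0], [0.3, 0, 0, -2, 0], [0.3, 0, 0, -2, 0], [0.3, 0, 0, -0.9, 0], [0.3, 0, 0, 0, 0]]]'

```text
time_s: 22.72
tcp_pos: [0.523, -0.187, 0.3056]
eef_rot: [-180.0, -0.1, -178.9]
contact_force: [0.3, -0.2, 1.2]
gripper_width: 0.0571
gripper_force: 0.0
```

Emit:
jog_arm --deltas '[[[0.1, 0, 0, 0, 0], [0, 0, 0, 0, 0], [-0.1, 0, 0, 0, 0], [-0.2, 0, 0, 0, 0], [-0.3, 0, 0, 0, 0], [-0.4, 0, 0, 0, 0], [-0.4, 0, 0, 0, 0]]]' --force 30

```text
time_s: 23.6
tcp_pos: [0.5233, -0.1849, 0.3062]
eef_rot: [179.8, 0.1, -178.9]
contact_force: [-2.6, 12.7, 4.8]
gripper_width: 0.0344
gripper_force: 30.0
```

Emit:
jog_arm --deltas '[[[-0.4, 0, 0.25, 0, 0], [-0.4, -0.9, 0, -0.82, 0], [-0.4, -0.85, 0, -0.85, 0], [-0.4, -0.78, 0, -0.93, 0], [-0.4, -0.73, 0, -0.96, 0], [-0.4, -0.65, 0, -1.02, 0], [-0.4, -0.6, 0, -1.05, 0], [-0.4, 0, 0, 0, 0]]]'

```text
time_s: 24.6
tcp_pos: [0.4782, -0.1857, 0.2504]
eef_rot: [-179.9, 0.1, -178.9]
contact_force: [-1.3, -3.0, 6.4]
gripper_width: 0.0344
gripper_force: 30.0
```

```bash
python3 st.py
```

```text
[-1.33 -3.02  6.4 ] [-1.093  0.092 -0.022] [ 0.4782 -0.1857  0.2504] [-1.7990e+02  7.0000e-02 -1.7892e+02]
```

First click angle (about 0.39 rad by geometry). I'll continue with force readings along the way.

Emit:
jog_arm --deltas '[[[-0.4, -0.5, 0, -1.1, 0], [-0.4, -0.47, 0, -1.11, 0]]]'

```text
time_s: 24.85
tcp_pos: [0.469, -0.1859, 0.2293]
eef_rot: [-179.9, 0.1, -178.9]
contact_force: [-1.5, -4.1, 9.7]
gripper_width: 0.0343
gripper_force: 30.0
```

Emit:
jog_arm --deltas '[[[-0.4, -0.38, 0, -1.15, 0], [-0.4, -0.3, 0, -1.17, 0]]]'

```text
time_s: 25.1
tcp_pos: [0.4617, -0.186, 0.2054]
eef_rot: [-179.9, 0.0, -178.9]
contact_force: [-2.0, -8.3, 5.7]
gripper_width: 0.0348
gripper_force: 30.0
```

Emit:
jog_arm --deltas '[[[-0.4, -0.22, 0, -1.19, 0], [-0.4, -0.15, 0, -1.2, 0], [-0.4, 0, 0, 0, 0]]]'

```text
time_s: 25.48
tcp_pos: [0.4576, -0.1861, 0.1806]
eef_rot: [-179.9, -0.1, -178.9]
contact_force: [-2.1, -6.1, 5.5]
gripper_width: 0.0346
gripper_force: 30.0
```

Emit:
jog_arm --deltas '[[[-0.4, -0.05, 0, -1.21, 0], [-0.4, 0, 0, -1.21, 0]]]'

```text
time_s: 25.72
tcp_pos: [0.4571, -0.1862, 0.1572]
eef_rot: [-179.9, -0.0, -178.9]
contact_force: [-3.4, -7.4, 10.5]
gripper_width: 0.0347
gripper_force: 30.0
```

Emit:
jog_arm --deltas '[[[-0.4, 0.1, 0, -1.2, 0], [-0.4, 0.16, 0, -1.2, 0]]]'

```text
time_s: 25.98
tcp_pos: [0.4594, -0.1861, 0.1327]
eef_rot: [-179.9, -0.1, -178.9]
contact_force: [-2.5, -9.6, 6.3]
gripper_width: 0.0348
gripper_force: 30.0
```

Force rises to about 10 N then falls at each gap, which matches two clicks passed. I'll finish the third.

Emit:
jog_arm --deltas '[[[-0.4, 0.25, -0.05, -1.18, 0], [-0.4, 0.32, -0.05, -1.2, 0], [-0.4, 0, 0, 0, 0], [-0.4, 0, 0, 0, 0]]]'

```text
time_s: 26.48
tcp_pos: [0.4648, -0.186, 0.1085]
eef_rot: [-180.0, -0.1, -178.9]
contact_force: [-4.5, -3.9, 2.6]
gripper_width: 0.0343
gripper_force: 30.0
```

```bash
python3 st.py
python3 - <<'E'
from h import *
P=r.get_state()["tcp_pos"];print("theta",np.radians(50)-np.arctan2(P[2]-.165,.6416-P[0]))
E
```

```text
[-4.49 -3.89  2.6 ] [-1.373  1.426 -0.026] [ 0.4648 -0.186   0.1085] [-1.7998e+02 -1.1000e-01 -1.7893e+02]
theta 1.1821642667688868
```

Emit:
jog_arm --deltas '[[[-0.4, 0, 0, -0.1, 0], [-0.4, 0, 0, 0, 0], [-0.4, 0, 0, 0, 0], [-0.4, 0, 0, 0, 0]]]'

```text
time_s: 26.98
tcp_pos: [0.465, -0.1861, 0.1079]
eef_rot: [-180.0, -0.1, -178.9]
contact_force: [-4.5, -4.1, 5.0]
gripper_width: 0.0345
gripper_force: 30.0
```

```bash
python3 st.py; python3 -c "
from plant import r
print(r.close_job())"
```

```text
[-4.51 -4.07  5.01] [-1.373  1.352  0.015] [ 0.465  -0.1861  0.1079] [-1.7998e+02 -6.0000e-02 -1.7893e+02]
the job is handed in; nothing more can be done
None
```

I handed the job in at 27 s with the proud vial in the slide pocket, the slide home under the ram, and the gripper still holding the lever at the third click (about 1.18 rad by geometry and feel); no verdict came back, and the stopper's depth was not checked in a picture.

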